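Stand the clean stencil brush in the brush pot

TASK

Take the blue-handled brush off the sloped rack and stand it in the steel brush pot, handle down and bristles up. Lower it until you feel the handle reach the bottom of the pot, and only then let go; do not drop it in, and keep the pot standing. The orange brush is still drying: leave it on the rack, and do not disturb the paint bottle, the clear cup or the jar.

Things in the scene. Friction and masses are not known exactly. Their poses are not given: they have to be found in the camera images.
- brush_blue: Blue-handled stencil brush, a round stick 18 mm thick, 190 mm long, about 60 g. Origin: centre of the handle's foot (white band near it); z runs to the bristles: handle 0-120 mm, steel ferrule to 165, dark bristles to 190. Starts on the rack, foot low, sloping up 45 degrees. Grip at 45-135 mm; 128 mm keeps the bristles clear of a gripper from straight above and the fingers clear of the pot.
- brush_orange: Identical brush with an orange handle, lying in the other place of the rack. Origin and axes as for the blue one. To be left there.
- rack: Fixed light-wood rack, foot plate 170 (x) x 240 (y) mm, 145 mm high. Origin: centre of its underside; x points up the slope. The brushes lie at y = +-45 mm, feet at x = -70, z = 30 mm on a toe board, sloping up 45 degrees in x-z, on cross bars 28 and 158 mm along them, each between guides 11 mm high with 2.5 mm play; between the bars nothing is under or beside a brush. Side frames at y = +-115.
- pot: Loose upright steel pot, 0.75 kg: dark foot disc 84 mm wide, 8 mm thick; tube of 58 mm outer, 48 mm inner diameter. Origin: centre of its underside; z up. Inner floor at z = 12 mm, rim at z = 78 mm. A brush let go in it leans on the rim by up to about 25 degrees.
- paint_bottle: Yellow paint bottle, 60 mm in diameter, 150 mm high, standing; origin: centre of its underside. Bystander.
- pour_cup: Clear pouring cup, 72 mm rim diameter, 80 mm high, standing; origin: centre of its underside. Bystander.
- paint_jar: Green jar with a white lid, 66 mm in diameter, 75 mm high, standing; origin: centre of its underside. Bystander.
There are look-alikes about, which are no part of the job. What is shaped like the pot but yellow is not meant.

How it is judged:
By the outcome, as a careful person would: the job done as asked, in the order asked, and still so for the second after the job is handed in, with the robot touching nothing.
It also fails if it takes over 42 s, if anything falls off the work surface, if the arm or the gripper's body presses on something with over 40 N, if the wrist force passes 120 N, or if a joint passes its speed limit or range.

ROBOT

A 6-joint arm with a two-finger parallel gripper is mounted at the origin on the work surface. World frame = base frame: x ahead of the robot, y to its left, z up, the work surface at z = 0. Lengths are in mm, angles in rad, forces in N, time in s.
With the tool pointing down it reaches from about 350 to 875 mm from the base axis. Payload 4.2 kg.
Tool frame: the origin (TCP) lies midway between the tips of the shut fingers; the grasp point (between the pads) lies 19 mm behind it; z points along the fingers, y is the line along which they close (so a half turn about z gives the same grasp; the last joint's range is limited). The gripper opens to 87 mm and grips with 3 to 60 N. Pads are 19 mm wide; open, the fingers measure 117 mm over their backs; the gripper's body (75 mm by 190 mm) begins 51 mm behind the grasp point.
Start: joints at [1.4, 0.385, 0.008, 0, -1.194, -0.259], TCP at [260.397, 568.148, 222.55] pointing down, gripper open.
Joint ranges: [-3.14, 3.14], [-1.21, 2.06], [-1.07, 1.41], [-3.16, 2.05], [-2.99, -0.16], [-3.1, 3.1]. Speed limits (rad/s): [2.79, 2.79, 3.14, 3.14, 3.14, 3.14].

INTERFACE

Orientations are given as a unit quaternion [w, x, y, z].
In Python, from rig import bot gives the robot as it stands.
- The arm moves only by the tool jog_arm, never from a script. Its argument "plan" is a list of rows, each an object with "delta_pos": the shift along the tool's x, y, z in mm, a list of three; "rot": the turn, a rotation vector about the tool's x, y, z in degrees, a list of three. A call has 1 to 5 rows; each row shifts and turns the commanded pose from where the row before left it, along the tool's axes as they then stand; what a row does not reach is not made up. A row lasts 1/12 s, in which the tool goes at most 41.7 mm and 7.16 degrees, less where a joint would pass 70% of its speed; a pose out of reach is approached as far as the arm can. A call is refused whole if a number of a shift passes 41.7 or a number of a turn 7.16, either way. A call with a gripper value outside its range is refused whole. "jaw" is the opening, from 0 (shut) to 1 (fully open), set as the call begins (left out, the last holds). The fingers move at their own pace and stop on an object; "newtons" is the grip in N (left out, the last holds). Time passes only in rows, so rows that do not move let the fingers close. It gives the time, the measured TCP pose, the force, the opening and the grip force at its end, in the units of the state.
- bot.state(): the state, without advancing time (a new reading comes with each control period).
- bot.capture(name): name is "scene" or "top" or "wrist"; returns (picture, depth): 384x512x3 uint8, blue, green, red; 384x512 float32, mm along the optical axis (not along the pixel's ray), 0 where there is no reading.
- bot.get_calibration(name): a dict with "fov_y" (degrees; the focal length in pixels is half the picture's height over the tangent of half this angle, whatever the lens; pixels are square), "cx", "cy" (the principal point, pixels), "xyz" and "rotation" of the camera in the world; the wrist camera has in their place "T_tool_cam" (4x4, takes a point from camera to tool coordinates, whose origin is the TCP and whose axes are the flange's). Camera axes: x right, y down, z forward; pixel columns grow to the right and rows downward; lengths in mm; the calibration is good to about 2 mm. A picture is of the moment at which its call begins: read the wrist's pose just before it. get_calibration takes no time and is no camera call.
- bot.sign_off(): hands the job in; it is judged then, once.
The state is a dict: "clock": time; "joints": joint angles; "joint_vel": joint speeds; "effort": joint torques, N m; "position": TCP position; "tool_rot": TCP orientation; "contact_force": force on the tool from outside, world axes, zero at the start; "moment": the same for the moment, N m; "opening": finger opening in mm; "finger_force": force on a finger pad.
Only numpy, scipy, OpenCV 4.12 (cv2) and the standard library are available. Lean on these libraries where they do the work, as an engineer would, in place of code of your own. Each camera call takes 0.05 s, during which the arm holds its last target. There are 200 camera calls.

## Working session

There is one attempt and no reset: what is moved stays moved. The work goes in short steps, Python scripts to look and compute and a tool call to move; the robot and the scene stay as the last step left them, time stands still between calls to the robot, and variables do not carry over. Pictures are saved under pics/ and viewed, at most 13 in all, crops included, and the job is handed in when it is done.

Besides the shell and the picture viewer there is one more tool, called after "Call:" as name([rows], argument=value, ...), one row to a line, values as JSON. jog_arm: Moves the arm, as the interface text tells. Its arguments: {"type":"object","properties":{"plan":{"type":"array","items":{"type":"object","properties":{"delta_pos":{"type":"array","items":{"type":"number"}},"rot":{"type":"array","items":{"type":"number"}}}}},"jaw":{"type":"number"},"newtons":{"type":"number"}},"required":["plan"]}

```bash
ls; mkdir -p pics; python3 - <<'E'
from rig import bot
import cv2,numpy as np
for n in("scene","top"):
    p,d=bot.capture(n); cv2.imwrite(f"pics/{n}0.png",p); np.save(f"pics/{n}0.npy",d); print(n,bot.get_calibration(n), (d>0).mean())
print(bot.get_calibration("wrist")); print(bot.state())
a=cv2.imread("pics/scene0.png");b=cv2.imread("pics/top0.png")
E
```

```text
pics
scene {'fov_y': 55.87507703348365, 'cx': 259.73843309133326, 'cy': 197.3991277116327, 'xyz': array([ 855.58012246, -530.24291678,  801.95653043]), 'rotation': array([-0.29646509,  0.92671414,  0.21972962, -0.07091014])} 0.99591064453125
top {'fov_y': 43.43312496608682, 'cx': 247.31374437729917, 'cy': 193.58211794551852, 'xyz': array([ 398.92836599,  -42.29676975, 1155.33029733]), 'rotation': array([ 0.06320276, -0.69953463,  0.70905997, -0.06237518])} 0.9961649576822916
{'fov_y': 71.83933650055911, 'cx': 250.9154127796684, 'cy': 190.50441289436063, 'T_tool_cam': array([[-9.03319922e-04, -9.65927834e-01, -2.58809977e-01,
         7.03541527e+01],
       [ 9.99999480e-01, -7.50024851e-04, -6.91045897e-04,
        -3.31285366e-01],
       [ 4.73386553e-04, -2.58810466e-01,  9.65928009e-01,
        -1.62022911e+02],
       [ 0.00000000e+00,  0.00000000e+00,  0.00000000e+00,
         1.00000000e+00]])}
{'clock': 0.1, 'joints': array([ 1.39962128e+00,  3.85485832e-01,  6.77676132e-03, -4.50214664e-04,
       -1.19401226e+00, -2.58601955e-01]), 'joint_vel': array([-0.0002987 , -0.00167414,  0.00234925,  0.00202243,  0.00071837,
       -0.0015403 ]), 'effort': array([-7.35985395e-04, -3.91689277e+01,  1.87936735e+01,  4.23191071e+00,
        1.34700336e-02, -7.75161720e-05]), 'position': array([260.1732035 , 567.68206421, 221.56859748]), 'tool_rot': array([ 9.70724598e-04,  9.76981994e-01, -2.13319509e-01, -1.66976139e-04]), 'contact_force': array([-0.47348079, -0.30644682, -0.92092873]), 'moment': array([-0.03294251,  0.05262169, -0.06923467]), 'finger_force': 0.0, 'opening': 87.0303094080937}
```

View pics/scene0.png

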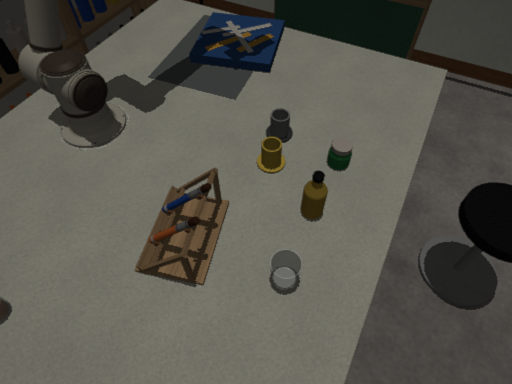

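View pics/top0.png

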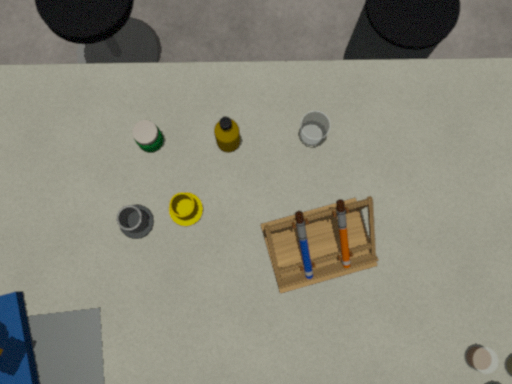

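Scene view: blue brush at about (190,197), orange at (175,230), grey steel pot at (281,122), yellow look-alike at (271,155). In the top view these are blue (304,245), orange (343,235), steel pot (135,220) and yellow (185,208). The grey pot is the one meant because it is steel with a dark foot. The yellow one is excluded.

```bash
cat > h.py <<'E'
import numpy as np,cv2
from scipy.spatial.transform import Rotation as R
def q(w): return R.from_quat(np.r_[w[1:],w[0]])
def cam(bot,n,st=None):
    c=bot.get_calibration(n); f=192/np.tan(np.radians(c['fov_y']/2))
    if n=='wrist':
        T=c['T_tool_cam'];r=q(st['tool_rot']).as_matrix()
        return f,c['cx'],c['cy'],r@T[:3,3]+st['position'],r@T[:3,:3]
    return f,c['cx'],c['cy'],c['xyz'],q(c['rotation']).as_matrix()
def cloud(C,d):
    f,cx,cy,t,r=C; v,u=np.mgrid[:384,:512]
    return np.dstack([(u-cx)/f*d,(v-cy)/f*d,d])@r.T+t
def ray(C,u,v,z):
    f,cx,cy,t,r=C; k=r@[(u-cx)/f,(v-cy)/f,1]; return t+k*(z-t[2])/k[2]
E
python3 - <<'E'
from rig import bot
from h import *
box={'scene':{'blue':(155,175,215,220),'orange':(145,210,205,245),'pot':(262,105,298,143)},'top':{'blue':(288,205,318,282),'orange':(330,195,355,270),'pot':(115,200,157,240)}}
crops=[]
for n in('scene','top'):
    p=cv2.imread(f'pics/{n}0.png');d=np.load(f'pics/{n}0.npy');C=cam(bot,n);P=cloud(C,d)
    hsv=cv2.cvtColor(p,cv2.COLOR_BGR2HSV)
    print(n,'table z',np.median(P[300:380,150:250,2]) , np.median(P[100:180,350:500,2]))
    H,S,V=cv2.split(hsv)
    for k,(lo,hi) in{'blue':(105,128),'orange':(4,13)}.items():
        x0,y0,x1,y1=box[n][k]; m=np.zeros(H.shape,bool); m[y0:y1,x0:x1]=True
        m&=(H>=lo)&(H<=hi)&(S>150)&(d>0)
        X=P[m]; X=X[(X[:,2]>25)&(X[:,2]<170)]; c=np.median(X,0); u=np.linalg.svd(X-c)[2][0]; u*=np.sign(u[2])
        s=(X-c)@u
        print(n,k,m.sum(),'c',c.round(1),'u',u.round(3),'ends',(c+s.min()*u).round(1),(c+s.max()*u).round(1))
    x0,y0,x1,y1=box[n]['pot']; X=P[y0:y1,x0:x1].reshape(-1,3)
    print('max z',np.percentile(X[:,2],[95,99]))
    t=X[(X[:,2]>70)&(X[:,2]<86)]; (cc,r)=cv2.minEnclosingCircle(t[:,:2].astype(np.float32)); print('rim',cc,r,len(t))
    crops.append(cv2.resize(p[y0-15:y0+60,x0-25:x0+75],(400,300),interpolation=cv2.INTER_CUBIC))
    x0,y0,x1,y1=box[n]['blue'];crops.append(cv2.resize(p[y0-5:y0+85,x0-40:x0+80],(400,300),interpolation=cv2.INTER_CUBIC))
cv2.imwrite('pics/crop1.png',np.vstack([np.hstack(crops[:2]),np.hstack(crops[2:])]))
E
```

```text
scene table z -1.0766472016856596 -371.77696286622336
scene blue 141 c [ 453.7 -174.7   85.6] u [0.682 0.182 0.709] ends [ 407.1 -187.1   37.2] [ 485.3 -166.2  118.5]
scene orange 299 c [ 484.9 -257.3   93.8] u [0.693 0.161 0.703] ends [ 427.3 -270.7   35.3] [ 557.7 -240.5  167.7]
max z [75.74138221 77.92263139]
rim (538.2704467773438, 178.880126953125) 75.5430908203125 170
top table z -0.6832890334045487 -0.7715621821063223
top blue 193 c [ 449.7 -168.3   84.1] u [0.681 0.189 0.708] ends [ 405.  -180.7   37.6] [ 481.8 -159.3  117.5]
top orange 84 c [ 542.6 -238.7  155.4] u [0.678 0.151 0.72 ] ends [ 431.3 -263.5   37.2] [ 555.8 -235.7  169.4]
max z [76.68728241 79.40108212]
rim (542.2991943359375, 224.83961486816406) 29.0726375579834 185
```

View pics/crop1.png

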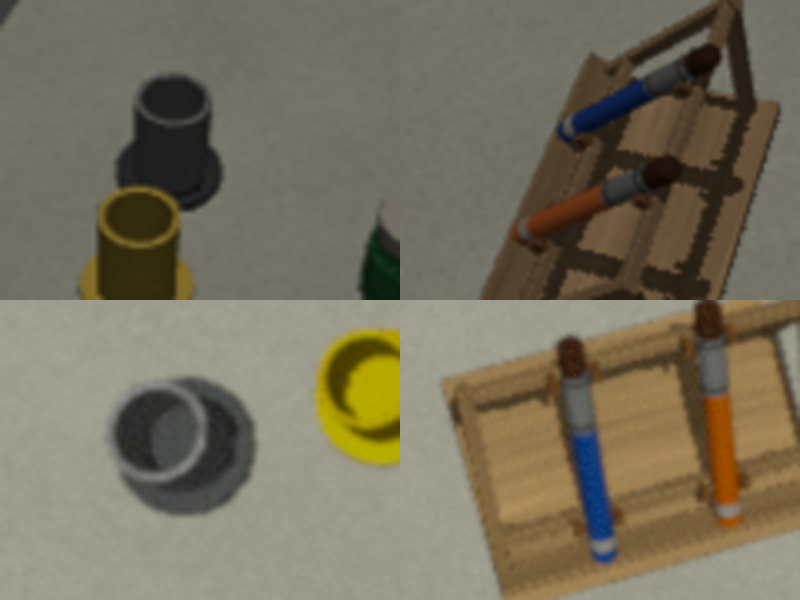

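The crop confirms it: the steel-grey pot with the dark foot is separate from the yellow one, and the blue brush lies left of the orange one with its white-banded foot low. Next I plan the move to a close look above the blue brush.

```bash
cat >> h.py <<'E'
def toolrot(az,tilt):
    "tool x toward -e(az), z down tilted by tilt deg toward +e"
    a=np.radians(az);e=np.array([np.cos(a),np.sin(a),0]);l=np.array([-e[1],e[0],0])
    return R.from_matrix(np.c_[-e,l,[0,0,-1]])*R.from_euler('y',-tilt,degrees=True)
def plan(p,r,P,Rt,n,turn_sign=0):
    "rows from pose p,r to P,Rt in n equal steps"
    w=(r.inv()*Rt).as_rotvec(degrees=True)
    if turn_sign and w[2]*turn_sign<0: w=w*(1-360/np.linalg.norm(w))
    dr=np.round(w/n,2); 
    for i in range(n):
        d=np.round(r.inv().apply((P-p)/(n-i)),1); print('{"delta_pos":%s,"rot":%s},'%(d.tolist(),dr.tolist()), end='\n' if i%5==4 else ' ')
        p=p+r.apply(d); r=r*R.from_rotvec(dr,degrees=True)
    print('\nend',p.round(1)); return p,r
E
python3 - <<'E'
from rig import bot
from h import *
s=bot.state();p,r=s['position'],q(s['tool_rot'])
p,r=plan(p,r,np.array([400,200,290.]),toolrot(80,0),10)
p,r=plan(p,r,np.array([470,-166,290.]),toolrot(15,0),12)
E
```

```text
{"delta_pos":[28.0, 27.6, -6.8],"rot":[0.01, -0.01, 7.54]}, {"delta_pos":[31.4, 23.7, -6.8],"rot":[0.01, -0.01, 7.54]}, {"delta_pos":[34.3, 19.4, -6.8],"rot":[0.01, -0.01, 7.54]}, {"delta_pos":[36.5, 14.7, -6.8],"rot":[0.01, -0.01, 7.54]}, {"delta_pos":[38.1, 9.8, -6.8],"rot":[0.01, -0.01, 7.54]},
{"delta_pos":[39.1, 4.7, -6.8],"rot":[0.01, -0.01, 7.54]}, {"delta_pos":[39.3, -0.5, -6.9],"rot":[0.01, -0.01, 7.54]}, {"delta_pos":[38.9, -5.6, -6.8],"rot":[0.01, -0.01, 7.54]}, {"delta_pos":[37.8, -10.7, -6.9],"rot":[0.01, -0.01, 7.54]}, {"delta_pos":[36.1, -15.6, -6.8],"rot":[0.01, -0.01, 7.54]},

end [400. 200. 290.]
{"delta_pos":[29.0, -11.1, -0.0],"rot":[0.0, 0.0, 5.41]}, {"delta_pos":[27.9, -13.7, -0.0],"rot":[0.0, 0.0, 5.41]}, {"delta_pos":[26.4, -16.3, -0.0],"rot":[0.0, 0.0, 5.41]}, {"delta_pos":[24.8, -18.7, -0.0],"rot":[0.0, 0.0, 5.41]}, {"delta_pos":[22.9, -21.0, -0.0],"rot":[0.0, 0.0, 5.41]},
{"delta_pos":[20.8, -23.1, -0.0],"rot":[0.0, 0.0, 5.41]}, {"delta_pos":[18.5, -24.9, -0.0],"rot":[0.0, 0.0, 5.41]}, {"delta_pos":[16.1, -26.5, -0.0],"rot":[0.0, 0.0, 5.41]}, {"delta_pos":[13.6, -28.0, -0.0],"rot":[0.0, 0.0, 5.41]}, {"delta_pos":[10.8, -29.1, -0.1],"rot":[0.0, 0.0, 5.41]},
{"delta_pos":[8.1, -30.0, -0.0],"rot":[0.0, 0.0, 5.41]}, {"delta_pos":[5.2, -30.6, -0.1],"rot":[0.0, 0.0, 5.41]}, 
end [ 470. -166.  290.]
```

Call:
jog_arm([
  {"delta_pos": [24,21,-8],"rot": [0,0,6]},
  {"delta_pos": [25,18,-8],"rot": [0,0,6]},
  {"delta_pos": [27,16,-8],"rot": [0,0,6]},
  {"delta_pos": [28,13,-8],"rot": [0,0,6]},
  {"delta_pos": [29,10,-8],"rot": [0,0,6]},
], jaw=0.55)

```text
clock: 0.52
position: [321.5, 423.3, 262.4]
tool_rot: [0.001, 0.887, -0.461, -0.0]
contact_force: [0.5, -0.5, 0.1]
opening: 61.8
finger_force: 0.0
```

Call:
jog_arm([
  {"delta_pos": [30,7,-8],"rot": [0,0,6]},
  {"delta_pos": [30,4,-8],"rot": [0,0,6]},
  {"delta_pos": [30,1,-8],"rot": [0,0,6]},
  {"delta_pos": [30,-2,0],"rot": [0,0,6]},
  {"delta_pos": [30,-5,0],"rot": [0,0,6]},
])

```text
clock: 0.93
position: [377.1, 282.6, 286.8]
tool_rot: [-0.0, 0.738, -0.675, -0.0]
contact_force: [0.7, 0.8, 0.9]
opening: 48.2
finger_force: 0.0
```

```bash
python3 - <<'E'
from rig import bot
from h import *
s=bot.state();p,r=s['position'],q(s['tool_rot']);print(p,s['joints'])
p,r=plan(p,r,np.array([470,-166,290.]),toolrot(15,0),15)
E
```

```text
[377.13712933 282.6146598  286.83975523] [ 9.88890762e-01  7.45666761e-02 -2.40221656e-01 -2.16505906e-04
 -1.25523978e+00 -8.99883934e-01]
{"delta_pos":[30.3, -3.5, -0.2],"rot":[0.0, 0.0, 5.34]}, {"delta_pos":[29.9, -6.3, -0.2],"rot":[0.0, 0.0, 5.34]}, {"delta_pos":[29.2, -9.1, -0.2],"rot":[0.0, 0.0, 5.34]}, {"delta_pos":[28.2, -11.7, -0.2],"rot":[0.0, 0.0, 5.34]}, {"delta_pos":[27.0, -14.3, -0.2],"rot":[0.0, 0.0, 5.34]},
{"delta_pos":[25.5, -16.8, -0.2],"rot":[0.0, 0.0, 5.34]}, {"delta_pos":[23.9, -19.1, -0.3],"rot":[0.0, 0.0, 5.34]}, {"delta_pos":[22.0, -21.2, -0.2],"rot":[0.0, 0.0, 5.34]}, {"delta_pos":[19.9, -23.2, -0.3],"rot":[0.0, 0.0, 5.34]}, {"delta_pos":[17.7, -24.9, -0.2],"rot":[0.0, 0.0, 5.34]},
{"delta_pos":[15.2, -26.4, -0.3],"rot":[0.0, 0.0, 5.34]}, {"delta_pos":[12.7, -27.8, -0.2],"rot":[0.0, 0.0, 5.34]}, {"delta_pos":[10.1, -28.8, -0.3],"rot":[0.0, 0.0, 5.34]}, {"delta_pos":[7.4, -29.6, -0.2],"rot":[0.0, 0.0, 5.34]}, {"delta_pos":[4.6, -30.2, -0.3],"rot":[0.0, 0.0, 5.34]},

end [ 470. -166.  290.]
```

Call:
jog_arm([
  {"delta_pos": [30,-4,0],"rot": [0,0,5.3]},
  {"delta_pos": [30,-6,0],"rot": [0,0,5.3]},
  {"delta_pos": [29,-9,0],"rot": [0,0,5.3]},
  {"delta_pos": [28,-12,0],"rot": [0,0,5.3]},
  {"delta_pos": [27,-14,0],"rot": [0,0,5.3]},
])

```text
clock: 1.35
position: [408.6, 133.7, 286.3]
tool_rot: [-0.0, -0.564, 0.826, 0.0]
contact_force: [1.2, 0.7, -0.2]
opening: 47.8
finger_force: 0.0
```

Call:
jog_arm([
  {"delta_pos": [25,-17,0],"rot": [0,0,5.3]},
  {"delta_pos": [24,-19,0],"rot": [0,0,5.3]},
  {"delta_pos": [22,-21,0],"rot": [0,0,5.3]},
  {"delta_pos": [20,-23,0],"rot": [0,0,5.3]},
  {"delta_pos": [18,-25,0],"rot": [0,0,5.3]},
])

```text
clock: 1.77
position: [440.7, -15.3, 286.4]
tool_rot: [-0.0, -0.359, 0.933, 0.0]
contact_force: [1.4, 0.5, 0.9]
opening: 47.8
finger_force: 0.0
```

Call:
jog_arm([
  {"delta_pos": [15,-26,0],"rot": [0,0,5.3]},
  {"delta_pos": [12,-27,0],"rot": [0,0,5.3]},
  {"delta_pos": [8,-25,0],"rot": [0,0,4]},
  {"delta_pos": [0,0,0],"rot": [0,0,0]},
  {"delta_pos": [0,0,0],"rot": [0,0,0]},
])

```text
clock: 2.18
position: [460.3, -98.4, 285.9]
tool_rot: [-0.001, -0.239, 0.971, 0.0]
contact_force: [-0.1, 0.4, -0.3]
opening: 47.5
finger_force: 0.0
```

```bash
cat > look.py <<'E'
from rig import bot
from h import *
import sys
s=bot.state();p,d=bot.capture('wrist');C=cam(bot,'wrist',s);P=cloud(C,d)
cv2.imwrite(f'pics/{sys.argv[1]}.png',p);print(s['position'],q(s['tool_rot']).as_matrix().round(3).tolist(),s['joints'].round(2))
hsv=cv2.cvtColor(p,cv2.COLOR_BGR2HSV);H,S,V=cv2.split(hsv)
m=((H>=105)&(H<=128)&(S>150)&(V>40)).astype(np.uint8)
k,l,st,_=cv2.connectedComponentsWithStats(m);i=1+st[1:,4].argmax();m=l==i;print('blob',st[i])
X=P[m&(d>0)];X=X[(X[:,2]>20)&(X[:,2]<170)];c=np.median(X,0);u=np.linalg.svd(X-c)[2][0];u*=np.sign(u[2]);t=(X-c)@u
print('c',c.round(1),'u',u.round(3),(c+t.min()*u).round(1),(c+t.max()*u).round(1))
# central-line rays: axis in plane: mask row-centres intersected with inclined axis plane later
az=np.degrees(np.arctan2(u[1],u[0]));print('az',az,'slope',np.degrees(np.arcsin(u[2])))
# cylinder fit, radius 9
from scipy.optimize import least_squares
def res(v):
    a=np.array([v[2],v[3],1]);a/=np.linalg.norm(a);w=X-[v[0]+c[0],v[1]+c[1],c[2]];return np.linalg.norm(np.cross(w,a),axis=1)-9
o=least_squares(res,[0,0,u[0]/u[2],u[1]/u[2]],loss='soft_l1');v=o.x;a=np.array([v[2],v[3],1]);a/=np.linalg.norm(a)
A=np.array([v[0]+c[0],v[1]+c[1],c[2]]);t=(X-A)@a
print('axis',a.round(3),'az',np.degrees(np.arctan2(a[1],a[0])).round(2),'slope',np.degrees(np.arcsin(a[2])).round(2),'lo',(A+np.percentile(t,1)*a).round(1),'hi',(A+np.percentile(t,99)*a).round(1),'rms',np.sqrt(np.mean(o.fun**2)))
E
python3 look.py w1
```

```text
[460.25846146 -98.39637866 285.85135923] [[-0.886, -0.464, -0.002], [-0.464, 0.886, 0.0], [0.001, 0.001, -1.0]] [ 0.14  0.08 -0.24 -0.   -1.26 -1.22]
blob [194 117  27  58 658]
c [ 454.2 -166.4   89.6] u [0.683 0.175 0.71 ] [ 417.4 -175.9   51.3] [ 483.2 -159.   119.7]
az 14.399571135026541 slope 45.19590656644046
axis [0.508 0.239 0.828] az 25.2 slope 55.86 lo [ 427.8 -175.4   46.8] hi [ 474.2 -153.6  122.4] rms 3.4243581561445433
```

View pics/w1.png

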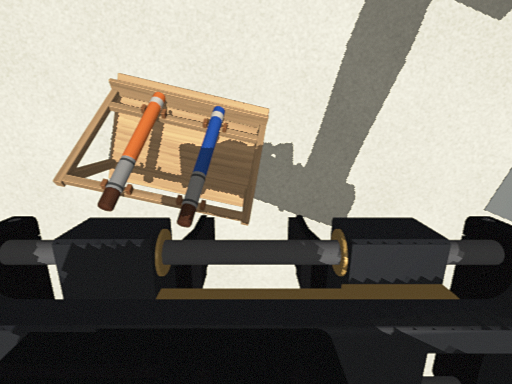

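The wrist view shows the rack upside down, with the blue foot at (219,108), blue bristles at (188,220) and orange to the left (157,100)-(105,205). Corrected for radius, all three views agree on the blue axis to within about 2 mm: (454.5, -168) at z=80, azimuth about 15°. The grip point at s=128 is then about (493.6, -157.6, 120.5).

```bash
python3 - <<'E'
from rig import bot
from h import *
s=bot.state();p,r=s['position'],q(s['tool_rot'])
G=np.array([493.6,-157.6,120.5]);Rt=toolrot(15,10);z=Rt.apply([0,0,1])
p,r=plan(p,r,G-66*z,Rt,5)
print((r.inv().apply(G+19*z-p)).round(1))
E
```

```text
{"delta_pos":[1.9, -13.2, 20.1],"rot":[0.23, -2.0, 2.54]}, {"delta_pos":[2.0, -13.3, 20.1],"rot":[0.23, -2.0, 2.54]}, {"delta_pos":[2.1, -13.2, 20.0],"rot":[0.23, -2.0, 2.54]}, {"delta_pos":[2.2, -13.3, 20.1],"rot":[0.23, -2.0, 2.54]}, {"delta_pos":[2.3, -13.3, 20.0],"rot":[0.23, -2.0, 2.54]},

end [ 482.6 -160.6  185.5]
[-0.  0. 85.]
```

Call:
jog_arm([
  {"delta_pos": [2,-13.2,20],"rot": [0.23,-2,2.54]},
  {"delta_pos": [2,-13.3,20],"rot": [0.23,-2,2.54]},
  {"delta_pos": [2,-13.2,20],"rot": [0.23,-2,2.54]},
  {"delta_pos": [2,-13.3,20],"rot": [0.23,-2,2.54]},
  {"delta_pos": [2.3,-13.3,20],"rot": [0.23,-2,2.54]},
])

```text
clock: 2.65
position: [483.4, -159.5, 185.9]
tool_rot: [0.088, -0.131, 0.987, 0.011]
contact_force: [0.3, -0.4, 1.8]
opening: 47.8
finger_force: 0.0
```

Call:
jog_arm([
  {"delta_pos": [0,0,0]},
  {"delta_pos": [0,0,0]},
  {"delta_pos": [0,0,0]},
])

```text
schema error: expected keys delta_pos, rot
```

```bash
python3 look.py w2; python3 - <<'E'
from rig import bot
from h import *
s=bot.state();p,r=s['position'],q(s['tool_rot'])
G=np.array([493.6,-157.6,120.5]);Rt=toolrot(15,10);z=Rt.apply([0,0,1])
print((r.inv().apply(G+19*z-p)).round(1),(r.inv()*Rt).as_rotvec(degrees=True).round(2))
E
```

```text
[ 483.37034722 -159.52438112  185.85296242] [[-0.95, -0.26, 0.171], [-0.256, 0.966, 0.045], [-0.177, -0.001, -0.984]] [-0.03  0.15 -0.41 -0.07 -0.85 -1.23]
blob [ 241   99   16   90 1279]
c [ 453.3 -169.7   88.3] u [0.683 0.175 0.709] [ 418.3 -178.7   51.9] [ 483.5 -161.9  119.6]
az 14.406614385224419 slope 45.16319779445683
axis [0.682 0.181 0.708] az 14.85 slope 45.09 lo [ 424.4 -175.9   47.4] hi [ 487.7 -159.1  113.1] rms 0.5239715743956906
[-3.1 -1.1 81.1] [ 0.18 -0.21 -0.22]
```

View pics/w2.png

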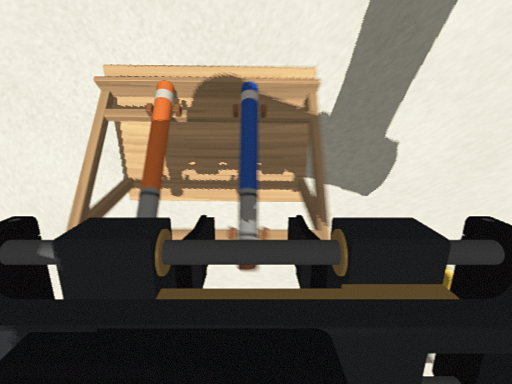

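The wrist view shows the blue brush centred between the fingers, with its axis along column 248 and orange clear to the left at (150,200). The cylinder fit is now good (0.5 mm rms), so I descend.

Call:
jog_arm([
  {"delta_pos": [-1.8,-0.6,18],"rot": [0,0,0]},
  {"delta_pos": [-1.8,-0.5,18],"rot": [0,0,0]},
  {"delta_pos": [0,0,18],"rot": [0,0,0]},
  {"delta_pos": [0,0,15],"rot": [0,0,0]},
  {"delta_pos": [0,0,12],"rot": [0,0,0]},
])

```text
clock: 3.12
position: [500.5, -155.3, 106.5]
tool_rot: [0.086, -0.132, 0.987, 0.011]
contact_force: [0.2, 0.4, -1.5]
opening: 47.6
finger_force: 0.0
```

Call:
jog_arm([
  {"delta_pos": [0,0,0],"rot": [0,0,0]},
  {"delta_pos": [0,0,0],"rot": [0,0,0]},
  {"delta_pos": [0,0,0],"rot": [0,0,0]},
])

```text
clock: 3.37
position: [501.3, -156.2, 108.3]
tool_rot: [0.087, -0.131, 0.987, 0.011]
contact_force: [-0.1, 0.2, 0.7]
opening: 47.7
finger_force: 0.0
```

```bash
python3 - <<'E'
from rig import bot
from h import *
s=bot.state();p,r=s['position'],q(s['tool_rot'])
G=np.array([494.3,-157.4,120]);Rt=toolrot(15,10);z=Rt.apply([0,0,1])
print((r.inv().apply(G+19*z-p)).round(1),(r.inv()*Rt).as_rotvec(degrees=True).round(2))
p,d=bot.capture('scene');cv2.imwrite('pics/s2.png',cv2.resize(p[140:300,110:270],(600,600),interpolation=cv2.INTER_CUBIC))
E
```

```text
[5.  0.6 6.3] [-0.05  0.12  0.15]
```

View pics/s2.png

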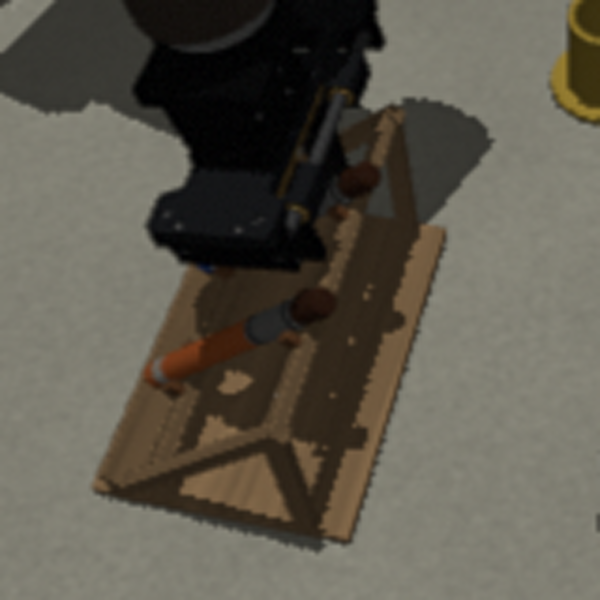

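The crop shows the gripper over the blue brush (only its bristles visible at (360,180)) and orange untouched at (240,340). I make a small settled correction, then close.

Call:
jog_arm([
  {"delta_pos": [2.5,0.3,3],"rot": [0,0,0]},
  {"delta_pos": [2.5,0.3,3],"rot": [0,0,0]},
  {"delta_pos": [0,0,0],"rot": [0,0,0]},
  {"delta_pos": [0,0,0],"rot": [0,0,0]},
])

```text
clock: 3.75
position: [496.4, -157.3, 100.5]
tool_rot: [0.087, -0.13, 0.988, 0.011]
contact_force: [0.7, -0.5, 0.4]
opening: 48.0
finger_force: 0.0
```

Call:
jog_arm([
  {"delta_pos": [0,0,0],"rot": [0,0,0]},
  {"delta_pos": [0,0,0],"rot": [0,0,0]},
  {"delta_pos": [0,0,0],"rot": [0,0,0]},
  {"delta_pos": [0,0,0],"rot": [0,0,0]},
  {"delta_pos": [0,0,0],"rot": [0,0,0]},
], jaw=0, newtons=30)

```text
clock: 4.17
position: [496.8, -157.3, 100.5]
tool_rot: [0.087, -0.13, 0.988, 0.011]
contact_force: [-0.1, -0.1, -0.6]
opening: 22.6
finger_force: 0.0
```

Call:
jog_arm([
  {"delta_pos": [0,0,0],"rot": [0,0,0]},
  {"delta_pos": [0,0,0],"rot": [0,0,0]},
  {"delta_pos": [0,0,0],"rot": [0,0,0]},
])

```text
clock: 4.42
position: [496.8, -157.2, 100.5]
tool_rot: [0.087, -0.13, 0.988, 0.011]
contact_force: [0.4, 0.8, 0.8]
opening: 17.1
finger_force: 30.0
```

```bash
python3 - <<'E'
from rig import bot
from h import *
s=bot.state();p,r=s['position'],q(s['tool_rot'])
print('up in tool',r.inv().apply([0,0,1]).round(3))
for n,(x0,y0,x1,y1) in {'scene':(262,100,298,143),'top':(113,198,157,242)}.items():
    im=cv2.imread(f'pics/{n}0.png');d=np.load(f'pics/{n}0.npy');C=cam(bot,n);P=cloud(C,d)
    v,u=np.mgrid[y0:y1,x0:x1];X=P[y0:y1,x0:x1];S=cv2.cvtColor(im,cv2.COLOR_BGR2HSV)[y0:y1,x0:x1,1]
    m=(X[...,2]>71)&(X[...,2]<84)&(S<90)
    pts=np.c_[u[m],v[m]].astype(np.float32);hull=cv2.convexHull(pts);e=cv2.fitEllipse(hull);print(n,m.sum(),e,ray(C,*e[0],78).round(1))
    # dark foot disc
    f=(X[...,2]>4)&(X[...,2]<13);
    xy=X[f][:,:2].astype(np.float32);print('foot',f.sum(),cv2.minEnclosingCircle(xy))
E
```

```text
up in tool [-0.174 -0.001 -0.985]
scene 113 ((279.6652526855469, 115.1385726928711), (14.638047218322754, 19.590499877929688), 90.554443359375) [542.  221.4  78. ]
foot 140 ((539.7742919921875, 225.4669647216797), 42.1965217590332)
top 182 ((129.1200408935547, 217.39862060546875), (25.067859649658203, 25.745141983032227), 55.54634094238281) [541.7 224.5  78. ]
foot 505 ((550.17919921875, 216.18057250976562), 55.72056198120117)
```

Call:
jog_arm([
  {"delta_pos": [-2,0,-8],"rot": [0,0,0]},
  {"delta_pos": [-3,0,-17],"rot": [0,0,0]},
  {"delta_pos": [-5,0,-28],"rot": [0,0,0]},
  {"delta_pos": [-5,0,-28],"rot": [0,0,0]},
  {"delta_pos": [-5,0,-28],"rot": [0,0,0]},
])

```text
clock: 4.83
position: [496.9, -157.0, 212.8]
tool_rot: [0.086, -0.13, 0.988, 0.011]
contact_force: [1.6, 0.7, 0.6]
opening: 16.9
finger_force: 30.0
```

Call:
jog_arm([
  {"delta_pos": [-3.5,0,-20],"rot": [0,0,0]},
  {"delta_pos": [0,0,0],"rot": [0,0,0]},
  {"delta_pos": [0,0,0],"rot": [0,0,0]},
])

```text
clock: 5.08
position: [497.7, -156.9, 233.2]
tool_rot: [0.088, -0.13, 0.987, 0.011]
contact_force: [-0.1, -0.6, -1.6]
opening: 16.7
finger_force: 30.0
```

```bash
python3 look.py w3; python3 - <<'E'
from rig import bot
from h import *
s=bot.state();p,r=s['position'],q(s['tool_rot'])
Rt=toolrot(22,55);z=Rt.apply([0,0,1]);G=np.array([541.5,224,270.])
plan(p,r,G+19*z,Rt,15)
E
```

```text
[ 497.66660438 -156.90432575  233.17775446] [[-0.95, -0.259, 0.172], [-0.255, 0.966, 0.045], [-0.177, -0.001, -0.984]] [-0.02  0.13 -0.31 -0.06 -0.97 -1.25]
blob [ 236   91   31  140 3516]
{"delta_pos":[-10.6, 23.9, 0.0],"rot":[-0.26, -2.99, -0.4]}, {"delta_pos":[-10.8, 23.8, 0.7],"rot":[-0.26, -2.99, -0.4]}, {"delta_pos":[-10.9, 23.7, 1.4],"rot":[-0.26, -2.99, -0.4]}, {"delta_pos":[-11.0, 23.6, 2.0],"rot":[-0.26, -2.99, -0.4]}, {"delta_pos":[-11.0, 23.5, 2.7],"rot":[-0.26, -2.99, -0.4]},
{"delta_pos":[-11.0, 23.5, 3.4],"rot":[-0.26, -2.99, -0.4]}, {"delta_pos":[-11.0, 23.4, 4.1],"rot":[-0.26, -2.99, -0.4]}, {"delta_pos":[-10.9, 23.3, 4.8],"rot":[-0.26, -2.99, -0.4]}, {"delta_pos":[-10.8, 23.2, 5.4],"rot":[-0.26, -2.99, -0.4]}, {"delta_pos":[-10.7, 23.0, 6.1],"rot":[-0.26, -2.99, -0.4]},
{"delta_pos":[-10.5, 23.0, 6.8],"rot":[-0.26, -2.99, -0.4]}, {"delta_pos":[-10.3, 22.8, 7.4],"rot":[-0.26, -2.99, -0.4]}, {"delta_pos":[-10.1, 22.7, 8.1],"rot":[-0.26, -2.99, -0.4]}, {"delta_pos":[-9.8, 22.6, 8.7],"rot":[-0.26, -2.99, -0.4]}, {"delta_pos":[-9.5, 22.6, 9.2],"rot":[-0.26, -2.99, -0.4]},

end [555.9 229.8 259.1]
  return _methods._mean(a, axis=axis, dtype=dtype,
  ret = um.true_divide(
Traceback (most recent call last):
  File "look.py", line 10, in <module>
    print('c',c.round(1),'u',u.round(3),(c+t.min()*u).round(1),(c+t.max()*u).round(1))
                                           ~~~~~^^
ValueError: zero-size array to reduction operation minimum which has no identity
```

Call:
jog_arm([
  {"delta_pos": [-12,22,-5],"rot": [-0.26,-2.5,-0.4]},
  {"delta_pos": [-12,24,-5],"rot": [-0.26,-2.5,-0.4]},
  {"delta_pos": [-12,24,-4],"rot": [-0.26,-3,-0.4]},
  {"delta_pos": [-11,23.6,2],"rot": [-0.26,-3,-0.4]},
  {"delta_pos": [-11,23.5,2.7],"rot": [-0.26,-3,-0.4]},
])

```text
clock: 5.55
position: [516.9, -28.5, 255.4]
tool_rot: [0.205, -0.146, 0.967, 0.037]
contact_force: [1.1, 0.5, -0.6]
opening: 16.9
finger_force: 30.0
```

Call:
jog_arm([
  {"delta_pos": [-11,23.5,3.4],"rot": [-0.26,-3,-0.4]},
  {"delta_pos": [-11,23.4,4.1],"rot": [-0.26,-3,-0.4]},
  {"delta_pos": [-11,23.3,4.8],"rot": [-0.26,-3,-0.4]},
  {"delta_pos": [-11,23.2,5.4],"rot": [-0.26,-3,-0.4]},
  {"delta_pos": [-11,23,6],"rot": [-0.26,-3,-0.4]},
])

```text
clock: 5.97
position: [536.9, 92.2, 263.9]
tool_rot: [0.323, -0.158, 0.931, 0.06]
contact_force: [1.1, -2.3, 0.7]
opening: 16.7
finger_force: 30.0
```

Call:
jog_arm([
  {"delta_pos": [-10.5,23,7],"rot": [-0.26,-3,-0.4]},
  {"delta_pos": [-10,23,7],"rot": [-0.26,-3,-0.4]},
  {"delta_pos": [-10,20,7],"rot": [-0.26,-3,-0.4]},
  {"delta_pos": [-6,14,6],"rot": [-0.26,-3,-0.4]},
  {"delta_pos": [0,0,0],"rot": [0,0,0]},
])

```text
clock: 6.38
position: [557.8, 162.3, 325.3]
tool_rot: [0.375, -0.177, 0.906, 0.09]
contact_force: [-0.3, 0.2, 0.1]
opening: 17.0
finger_force: 30.0
```

Call:
jog_arm([
  {"delta_pos": [0,0,0],"rot": [0,0,0]},
  {"delta_pos": [0,0,0],"rot": [0,0,0]},
  {"delta_pos": [0,0,0],"rot": [0,0,0]},
])

```text
clock: 6.63
position: [556.6, 159.9, 322.1]
tool_rot: [0.372, -0.175, 0.907, 0.088]
contact_force: [0.3, -1.1, -1.4]
opening: 17.2
finger_force: 30.0
```

```bash
sed -i 's/X=X\[(X\[:,2\]>20)&(X\[:,2\]<170)\];/X=X[np.linalg.norm(X-np.median(X,0),axis=1)<75];/' look.py && python3 look.py w4; python3 - <<'E'
from rig import bot
from h import *
s=bot.state();p,r=s['position'],q(s['tool_rot']);print(s['clock'],s['opening'])
Rt=toolrot(22,55);z=Rt.apply([0,0,1]);G=np.array([541.5,224,250.])
print((r.inv().apply(G+19*z-p)).round(1),(r.inv()*Rt).as_rotvec(degrees=True).round(2))
E
```

```text
[556.63731791 159.90152691 322.07714033] [[-0.662, -0.384, 0.644], [-0.252, 0.923, 0.291], [-0.706, 0.03, -0.707]] [ 0.56 -0.09 -0.74  0.62 -0.16 -2.32]
blob [ 236   91   31  140 3504]
c [529.1 149.4 290.6] u [0.176 0.036 0.984] [519.  147.4 233.7] [536.3 150.9 330.4]
az 11.43087025914277 slope 79.65399978248647
axis [0.173 0.036 0.984] az 11.81 slope 79.81 lo [526.7 150.8 234.9] hi [543.1 154.2 328.3] rms 0.5142947366933365
6.6833 16.80774281551121
[41.7 62.3 78.6] [  1.55 -10.03  -0.93]
```

View pics/w4.png

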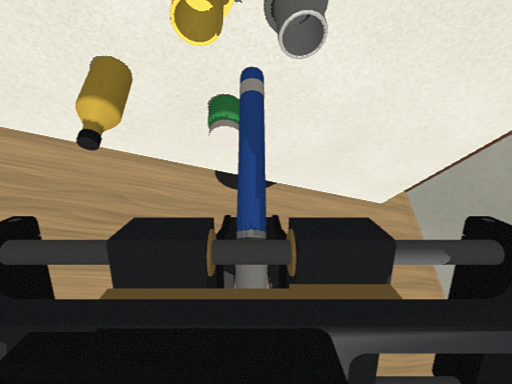

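The wrist view shows the brush held straight, its foot at (252,75), with the steel pot at (303,35) and the yellow one at (197,20). Joint 5 sits at its limit (-0.16), so the tilt stopped 10° short of upright. I'll back off the tilt, turn the tool's azimuth away from the forearm and tilt again.

```bash
python3 - <<'E'
from rig import bot
from h import *
s=bot.state();p,r=s['position'],q(s['tool_rot'])
print('axis in tool',r.inv().apply([.173,.036,.984]).round(3))
G=np.array([541.5,224,290])
R1=toolrot(47,28);p,r=plan(p,r,G+19*R1.apply([0,0,1]),R1,5)
R1=toolrot(47,55);p,r=plan(p,r,G+19*R1.apply([0,0,1]),R1,5)
E
```

```text
axis in tool [-0.819 -0.004 -0.574]
{"delta_pos":[4.6, 13.4, 9.9],"rot":[-2.64, 3.42, -4.14]}, {"delta_pos":[3.0, 13.2, 10.7],"rot":[-2.64, 3.42, -4.14]}, {"delta_pos":[1.4, 12.9, 11.4],"rot":[-2.64, 3.42, -4.14]}, {"delta_pos":[-0.2, 12.4, 12.1],"rot":[-2.64, 3.42, -4.14]}, {"delta_pos":[-1.8, 11.8, 12.5],"rot":[-2.64, 3.42, -4.14]},

end [547.5 230.5 273.3]
{"delta_pos":[-1.7, -0.0, -0.4],"rot":[-0.0, -5.4, -0.0]}, {"delta_pos":[-1.8, -0.0, -0.2],"rot":[-0.0, -5.4, -0.0]}, {"delta_pos":[-1.8, -0.0, -0.1],"rot":[-0.0, -5.4, -0.0]}, {"delta_pos":[-1.8, -0.0, 0.1],"rot":[-0.0, -5.4, -0.0]}, {"delta_pos":[-1.7, -0.0, 0.2],"rot":[-0.0, -5.4, -0.0]},

end [552.1 235.4 279.1]
```

Call:
jog_arm([
  {"delta_pos": [4.6,13.4,9.9],"rot": [-2.6,3.4,-4.1]},
  {"delta_pos": [3,13.2,10.7],"rot": [-2.6,3.4,-4.1]},
  {"delta_pos": [1.4,13,11.4],"rot": [-2.6,3.4,-4.1]},
  {"delta_pos": [0,12.4,12],"rot": [-2.6,3.4,-4.1]},
  {"delta_pos": [-1.8,11.8,12.5],"rot": [-2.6,3.4,-4.1]},
])

```text
clock: 7.1
position: [562.8, 205.8, 290.6]
tool_rot: [0.265, -0.33, 0.902, 0.085]
contact_force: [1.1, -0.1, -0.9]
opening: 16.6
finger_force: 30.0
```

Call:
jog_arm([
  {"delta_pos": [0,0,0],"rot": [0,0,0]},
  {"delta_pos": [0,0,0],"rot": [0,0,0]},
])

```text
clock: 7.27
position: [564.3, 205.2, 290.0]
tool_rot: [0.265, -0.327, 0.903, 0.084]
contact_force: [-1.3, -0.5, -1.2]
opening: 16.7
finger_force: 30.0
```

```bash
python3 - <<'E'
from rig import bot
from h import *
s=bot.state();p,r=s['position'],q(s['tool_rot'])
print(s['clock'],p,s['joints'].round(2),r.as_matrix()[:,2].round(3))
G=np.array([541.5,224,270])
R1=toolrot(47,55);p,r=plan(p,r,G+19*R1.apply([0,0,1]),R1,8)
E
```

```text
7.2667 [564.29844369 205.20346178 289.95666472] [ 0.6   0.06 -0.35 -0.05 -0.6  -1.45] [ 0.424  0.326 -0.845]
{"delta_pos":[1.0, 4.0, 3.8],"rot":[-0.77, -2.84, -0.58]}, {"delta_pos":[1.1, 3.9, 3.8],"rot":[-0.77, -2.84, -0.58]}, {"delta_pos":[1.3, 3.9, 3.8],"rot":[-0.77, -2.84, -0.58]}, {"delta_pos":[1.4, 3.8, 3.8],"rot":[-0.77, -2.84, -0.58]}, {"delta_pos":[1.6, 3.8, 3.8],"rot":[-0.77, -2.84, -0.58]},
{"delta_pos":[1.7, 3.8, 3.8],"rot":[-0.77, -2.84, -0.58]}, {"delta_pos":[1.9, 3.7, 3.8],"rot":[-0.77, -2.84, -0.58]}, {"delta_pos":[2.1, 3.8, 3.7],"rot":[-0.77, -2.84, -0.58]}, 
end [552.1 235.4 259.1]
```

```bash
python3 - <<'E'
from rig import bot
from h import *
s=bot.state();p,r=s['position'],q(s['tool_rot'])
G=np.array([541.5,224,280])
R1=toolrot(62,35);p,r=plan(p,r,G+19*R1.apply([0,0,1]),R1,5)
R1=toolrot(62,55);p,r=plan(p,r,G+19*R1.apply([0,0,1]),R1,5)
E
```

```text
{"delta_pos":[1.9, 6.7, 4.7],"rot":[-2.7, -0.58, -3.61]}, {"delta_pos":[1.5, 6.6, 5.0],"rot":[-2.7, -0.58, -3.61]}, {"delta_pos":[1.2, 6.5, 5.2],"rot":[-2.7, -0.58, -3.61]}, {"delta_pos":[0.8, 6.3, 5.5],"rot":[-2.7, -0.58, -3.61]}, {"delta_pos":[0.5, 6.1, 5.9],"rot":[-2.7, -0.58, -3.61]},

end [546.6 233.7 264.4]
{"delta_pos":[-1.3, -0.0, -0.2],"rot":[-0.0, -4.0, -0.0]}, {"delta_pos":[-1.3, -0.0, -0.2],"rot":[-0.0, -4.0, -0.0]}, {"delta_pos":[-1.3, -0.0, -0.0],"rot":[-0.0, -4.0, -0.0]}, {"delta_pos":[-1.3, -0.0, 0.0],"rot":[-0.0, -4.0, -0.0]}, {"delta_pos":[-1.4, -0.0, 0.1],"rot":[-0.0, -4.0, -0.0]},

end [548.8 237.7 269.2]
```

Call:
jog_arm([
  {"delta_pos": [1.9,6.7,4.7],"rot": [-2.7,-0.58,-3.6]},
  {"delta_pos": [1.5,6.6,5],"rot": [-2.7,-0.58,-3.6]},
  {"delta_pos": [1.2,6.5,5.2],"rot": [-2.7,-0.58,-3.6]},
  {"delta_pos": [0.8,6.3,5.5],"rot": [-2.7,-0.58,-3.6]},
  {"delta_pos": [0.5,6,6],"rot": [-2.7,-0.58,-3.6]},
])

```text
clock: 7.68
position: [544.8, 232.7, 264.7]
tool_rot: [0.258, -0.492, 0.817, 0.155]
contact_force: [-0.3, -0.3, -0.5]
opening: 17.0
finger_force: 30.0
```

Call:
jog_arm([
  {"delta_pos": [-1.3,0,0],"rot": [0,-4,0]},
  {"delta_pos": [-1.3,0,0],"rot": [0,-4,0]},
  {"delta_pos": [-1.3,0,0],"rot": [0,-4,0]},
  {"delta_pos": [-1.3,0,0],"rot": [0,-4,0]},
  {"delta_pos": [-1.3,0,0],"rot": [0,-4,0]},
])

```text
clock: 8.1
position: [547.2, 236.7, 269.5]
tool_rot: [0.397, -0.456, 0.76, 0.238]
contact_force: [-0.4, -0.5, -2.4]
opening: 17.1
finger_force: 30.0
```

Call:
jog_arm([
  {"delta_pos": [0,0,0],"rot": [0,0,0]},
  {"delta_pos": [0,0,0],"rot": [0,0,0]},
  {"delta_pos": [0,0,0],"rot": [0,0,0]},
])

```text
clock: 8.35
position: [548.0, 236.9, 269.5]
tool_rot: [0.396, -0.457, 0.761, 0.237]
contact_force: [0.2, -0.2, -0.6]
opening: 17.2
finger_force: 30.0
```

```bash
python3 look.py w5 && python3 - <<'E'
from rig import bot
from h import *
s=bot.state();p,r=s['position'],q(s['tool_rot'])
print(s['clock'],s['contact_force'],r.as_matrix()[:,2].round(3))
R1=toolrot(62,55);G=np.array([541.5,224,220.])
print((r.inv().apply(G+19*R1.apply([0,0,1])-p)).round(1),(r.inv()*R1).as_rotvec(degrees=True).round(2))
E
```

```text
[547.96850339 236.87501446 269.48208804] [[-0.269, -0.883, 0.385], [-0.508, 0.47, 0.722], [-0.818, -0.001, -0.575]] [ 0.22  0.13 -0.22 -1.05 -0.8  -0.1 ]
blob [ 427   40   85  122 5909]
c [326.8 499.1  35.7] u [-0.054  0.994  0.092] [328.5 467.   32.7] [321.3 600.3  45. ]
az 93.10178021486104 slope 5.264323527730836
axis [-0.07   0.984  0.165] az 94.09 slope 9.51 lo [330.4 469.9  23.1] hi [321.5 594.2  44. ] rms 18.252114040188495
8.4 [-0.14261465 -0.49534937 -0.4050923 ] [ 0.385  0.723 -0.574]
[49.3 -0.6 35.3] [-0.01 -0.04  0.1 ]
```

```bash
sed -i "s/^k,l,st/m[:,:200]=0;m[:,300:]=0\nk,l,st/" look.py && python3 look.py w6
```

```text
[547.91984824 237.5515187  269.77465129] [[-0.268, -0.883, 0.385], [-0.508, 0.469, 0.723], [-0.819, -0.002, -0.574]] [ 0.22  0.13 -0.22 -1.05 -0.8  -0.1 ]
blob [ 236   91   31  140 3462]
c [536.2 216.5 233.6] u [0.002 0.    1.   ] [536.1 216.5 176.2] [536.3 216.5 274. ]
az 8.556481967676618 slope 89.89058012501944
axis [0.001 0.001 1.   ] az 50.37 slope 89.93 lo [540.6 224.1 178.1] hi [540.7 224.2 273.3] rms 0.503219509639256
```

View pics/w5.png

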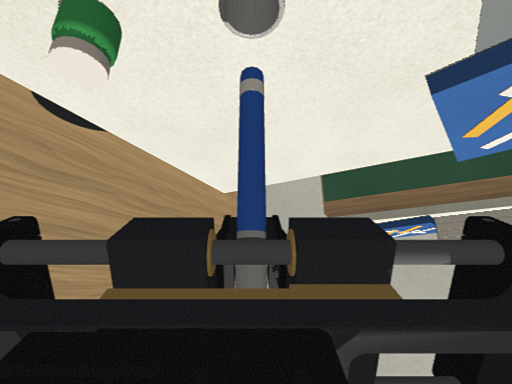

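The wrist view shows the brush hanging plumb, foot at (252,75), with the steel pot's rim at (252,10) under it. I check the rim centre with this same camera.

```bash
python3 - <<'E'
from rig import bot
from h import *
from scipy.optimize import least_squares
s=bot.state();p,d=bot.capture('wrist');C=cam(bot,'wrist',s);P=cloud(C,d)
m=(P[...,2]>72)&(P[...,2]<84)&(np.hypot(P[...,0]-541,P[...,1]-224)<50);X=P[m];print(m.sum(),np.median(X[:,2]),np.ptp(X[:,0]),np.ptp(X[:,1]))
o=least_squares(lambda c:np.hypot(X[:,0]-c[0],X[:,1]-c[1])-26.5,[541,224],loss='soft_l1');print(o.x,np.abs(o.fun).mean())
# outer edge pts
r=np.hypot(X[:,0]-o.x[0],X[:,1]-o.x[1]);print(np.percentile(r,[5,50,95]))
E
```

```text
742 77.42546074975373 55.98664956597054 46.95221264321975
[542.40740823 225.88058105] 1.2699620142703973
[24.35399626 26.23175809 29.33940724]
```

Call:
jog_arm([
  {"delta_pos": [10,-0.2,7.5],"rot": [0,0,0]},
  {"delta_pos": [12,-0.2,8.7],"rot": [0,0,0]},
  {"delta_pos": [12,-0.2,8.7],"rot": [0,0,0]},
  {"delta_pos": [12,0,8.7],"rot": [0,0,0]},
  {"delta_pos": [12,0,8.7],"rot": [0,0,0]},
])

```text
clock: 8.92
position: [549.2, 239.4, 197.5]
tool_rot: [0.396, -0.458, 0.76, 0.238]
contact_force: [1.0, 0.6, -1.0]
opening: 17.3
finger_force: 30.0
```

Call:
jog_arm([
  {"delta_pos": [12,0,8.7],"rot": [0,0,0]},
  {"delta_pos": [12,0,8.7],"rot": [0,0,0]},
  {"delta_pos": [8,0,5.7],"rot": [0,0,0]},
  {"delta_pos": [0,0,0],"rot": [0,0,0]},
  {"delta_pos": [0,0,0],"rot": [0,0,0]},
])

```text
clock: 9.33
position: [549.6, 239.6, 157.9]
tool_rot: [0.396, -0.457, 0.76, 0.238]
contact_force: [0.6, 0.1, -0.5]
opening: 17.0
finger_force: 30.0
```

```bash
python3 look.py w7; python3 - <<'E'
from rig import bot
s=bot.state();print(s['clock'],s['contact_force'],s['moment'])
E
```

```text
[549.61258329 239.58442668 157.94324308] [[-0.269, -0.884, 0.383], [-0.507, 0.468, 0.724], [-0.819, -0.0, -0.574]] [ 0.15  0.31 -0.3  -1.28 -0.76  0.27]
blob [ 236   93   31  138 3471]
c [537.8 218.6 121.3] u [ 0.003 -0.004  1.   ] [537.7 218.8  65.1] [537.9 218.4 162.3]
az -59.0626106430323 slope 89.71099854344675
axis [-0.137 -0.174  0.975] az -128.16 slope 77.21 lo [543.4 228.9  69.7] hi [530.9 212.9 159.2] rms 3.531769612449098
9.3833 [ 0.90052649 -0.53137886 -1.38472691] [-1.63285146e+00  8.07907724e-01  1.40864519e-03]
```

Call:
jog_arm([
  {"delta_pos": [5,0,3.5],"rot": [0,0,0]},
  {"delta_pos": [5,0,3.5],"rot": [0,0,0]},
  {"delta_pos": [5,0,3.5],"rot": [0,0,0]},
  {"delta_pos": [2.4,0,1.7],"rot": [0,0,0]},
  {"delta_pos": [0,0,0],"rot": [0,0,0]},
])

```text
clock: 9.8
position: [549.3, 239.0, 135.8]
tool_rot: [0.395, -0.457, 0.761, 0.238]
contact_force: [0.5, 0.7, -0.5]
opening: 17.0
finger_force: 30.0
```

Call:
jog_arm([
  {"delta_pos": [1.2,0,0.9],"rot": [0,0,0]},
  {"delta_pos": [1.2,0,0.8],"rot": [0,0,0]},
  {"delta_pos": [0,0,0],"rot": [0,0,0]},
])

```text
clock: 10.05
position: [549.7, 239.2, 133.9]
tool_rot: [0.396, -0.457, 0.76, 0.238]
contact_force: [-0.4, 0.6, -0.6]
opening: 16.7
finger_force: 30.0
```

Call:
jog_arm([
  {"delta_pos": [1.2,0,0.9],"rot": [0,0,0]},
  {"delta_pos": [0,0,0],"rot": [0,0,0]},
  {"delta_pos": [0,0,0],"rot": [0,0,0]},
])

```text
clock: 10.3
position: [549.8, 239.3, 132.6]
tool_rot: [0.396, -0.457, 0.76, 0.238]
contact_force: [-0.1, -0.1, -1.1]
opening: 17.2
finger_force: 30.0
```

Call:
jog_arm([
  {"delta_pos": [1.2,0,0.9],"rot": [0,0,0]},
  {"delta_pos": [0,0,0],"rot": [0,0,0]},
  {"delta_pos": [0,0,0],"rot": [0,0,0]},
])

```text
clock: 10.55
position: [549.7, 239.3, 131.0]
tool_rot: [0.396, -0.457, 0.76, 0.238]
contact_force: [-0.5, 1.1, -1.0]
opening: 17.2
finger_force: 30.0
```

Call:
jog_arm([
  {"delta_pos": [1.2,0,0.9],"rot": [0,0,0]},
  {"delta_pos": [0,0,0],"rot": [0,0,0]},
  {"delta_pos": [0,0,0],"rot": [0,0,0]},
])

```text
clock: 10.8
position: [549.8, 239.3, 129.5]
tool_rot: [0.396, -0.457, 0.76, 0.238]
contact_force: [-0.3, 0.7, 0.2]
opening: 16.8
finger_force: 30.0
```

Call:
jog_arm([
  {"delta_pos": [0.8,0,0.6],"rot": [0,0,0]},
  {"delta_pos": [0,0,0],"rot": [0,0,0]},
  {"delta_pos": [0,0,0],"rot": [0,0,0]},
])

```text
clock: 11.05
position: [549.8, 239.4, 128.5]
tool_rot: [0.396, -0.457, 0.76, 0.238]
contact_force: [0.3, -0.7, -0.7]
opening: 17.1
finger_force: 30.0
```

Call:
jog_arm([
  {"delta_pos": [0.8,0,0.6],"rot": [0,0,0]},
  {"delta_pos": [0,0,0],"rot": [0,0,0]},
  {"delta_pos": [0,0,0],"rot": [0,0,0]},
])

```text
clock: 11.3
position: [549.8, 239.4, 127.5]
tool_rot: [0.396, -0.457, 0.76, 0.238]
contact_force: [0.2, -0.3, -1.5]
opening: 17.0
finger_force: 30.0
```

Call:
jog_arm([
  {"delta_pos": [0.8,0,0.6],"rot": [0,0,0]},
  {"delta_pos": [0,0,0],"rot": [0,0,0]},
  {"delta_pos": [0,0,0],"rot": [0,0,0]},
])

```text
clock: 11.55
position: [549.8, 239.4, 126.5]
tool_rot: [0.396, -0.457, 0.76, 0.238]
contact_force: [0.5, 0.6, -0.2]
opening: 17.1
finger_force: 30.0
```

Call:
jog_arm([
  {"delta_pos": [0.8,0,0.6],"rot": [0,0,0]},
  {"delta_pos": [0,0,0],"rot": [0,0,0]},
  {"delta_pos": [0,0,0],"rot": [0,0,0]},
])

```text
clock: 11.8
position: [549.8, 239.5, 125.5]
tool_rot: [0.396, -0.457, 0.76, 0.238]
contact_force: [0.7, -1.4, -0.5]
opening: 17.0
finger_force: 30.0
```

Call:
jog_arm([
  {"delta_pos": [0.8,0,0.6],"rot": [0,0,0]},
  {"delta_pos": [0,0,0],"rot": [0,0,0]},
  {"delta_pos": [0,0,0],"rot": [0,0,0]},
])

```text
clock: 12.05
position: [549.8, 239.5, 124.5]
tool_rot: [0.396, -0.457, 0.76, 0.238]
contact_force: [0.1, 0.5, -1.1]
opening: 16.9
finger_force: 30.0
```

```bash
python3 look.py w8; python3 - <<'E'
from rig import bot
from h import *
import os
F=[]
for i in range(1): s=bot.state();F.append(s['contact_force'])
print(F,s['moment'],s['joints'].round(2))
p,d=bot.capture('scene');t,d2=bot.capture('top')
a=cv2.resize(p[60:190,220:350],(400,400),interpolation=cv2.INTER_CUBIC);b=cv2.resize(t[160:270,80:190],(400,400),interpolation=cv2.INTER_CUBIC);cv2.imwrite('pics/c3.png',np.hstack([a,b]))
# handle/ferrule boundary in tool-frame compared to earlier: rows of blue mask in column band
for n in('w4','w6','w7','w8'):
    im=cv2.cvtColor(cv2.imread(f'pics/{n}.png'),cv2.COLOR_BGR2HSV);m=cv2.inRange(im,(105,150,40),(128,255,255))[:,240:262].mean(1)>128;r=np.where(m)[0];print(n,r.min(),r.max())
E
```

```text
[549.82864173 239.51045174 124.50697529] [[-0.268, -0.883, 0.385], [-0.506, 0.469, 0.724], [-0.82, -0.0, -0.573]] [ 0.12  0.37 -0.32 -1.35 -0.76  0.39]
blob [ 236  139   31   92 2414]
c [538.  218.5 102. ] u [ 0.003 -0.008  1.   ] [537.9 218.8  68. ] [538.1 218.3 128.7]
az -68.1751251046254 slope 89.48215592341076
axis [ 0.002 -0.     1.   ] az -3.17 slope 89.87 lo [542.5 226.1  69.7] hi [542.6 226.1 128.3] rms 0.5044666230910725
[array([ 0.29793195,  0.08632163, -0.61561166])] [-1.62820599  0.88601219 -0.02304555] [ 0.12  0.37 -0.32 -1.35 -0.76  0.39]
w4 69 229
w6 69 229
w7 93 229
w8 139 229
```

View pics/c3.png

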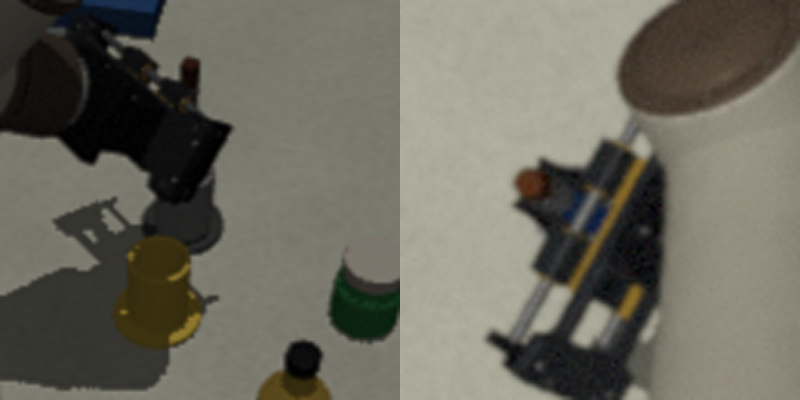

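```bash
python3 - <<'E'
from rig import bot
from h import *
r=np.array([[-0.268,-0.883,0.385],[-0.508,0.469,0.723],[-0.819,-0.002,-0.574]]);p=np.array([547.92,237.55,269.77])
c=bot.get_calibration('wrist');T=c['T_tool_cam'];f=192/np.tan(np.radians(c['fov_y']/2));t=r@T[:3,3]+p
A=np.array([540.7,224.15]);h=(A-t[:2])/np.linalg.norm(A-t[:2])
im=cv2.imread('pics/w6.png');print(im[60:100:2,251].tolist())
for row in(67,68,76,90,91,229,236):
    k=r@T[:3,:3]@[(251.5-c['cx'])/f,(row-c['cy'])/f,1]
    print(row,[round(float((t+k*(((A-t[:2])@h-o)/(k[:2]@h)))[2]),1) for o in(9,0,-9)])
print(bot.state()['contact_force'])
E
```

```text
[[225, 239, 241], [223, 237, 239], [221, 237, 240], [167, 164, 155], [104, 49, 20], [108, 56, 29], [107, 55, 31], [106, 55, 29], [109, 56, 28], [116, 111, 110], [121, 130, 135], [119, 127, 133], [121, 129, 134], [121, 129, 135], [121, 132, 136], [107, 62, 48], [108, 56, 29], [109, 58, 32], [108, 56, 28], [111, 56, 30]]
67 [156.1, 147.1, 138.1]
68 [157.0, 148.1, 139.2]
76 [164.3, 155.8, 147.3]
90 [176.5, 168.8, 161.0]
91 [177.4, 169.7, 162.0]
229 [273.9, 272.1, 270.2]
236 [277.9, 276.3, 274.7]
[ 0.09047895  0.48586361 -0.46935838]
```

The crops show the brush upright in the steel pot and the pot still standing. The close view puts the grip at s≈125, so contact should be close. I continue in small steps.

Call:
jog_arm([
  {"delta_pos": [0.8,0,0.6],"rot": [0,0,0]},
  {"delta_pos": [0,0,0],"rot": [0,0,0]},
  {"delta_pos": [0,0,0],"rot": [0,0,0]},
])

```text
clock: 12.45
position: [549.8, 239.5, 123.5]
tool_rot: [0.396, -0.457, 0.76, 0.238]
contact_force: [0.3, 0.1, -1.2]
opening: 17.1
finger_force: 30.0
```

Call:
jog_arm([
  {"delta_pos": [0.8,0,0.6],"rot": [0,0,0]},
  {"delta_pos": [0,0,0],"rot": [0,0,0]},
  {"delta_pos": [0,0,0],"rot": [0,0,0]},
])

```text
clock: 12.7
position: [550.3, 239.9, 123.4]
tool_rot: [0.397, -0.457, 0.76, 0.238]
contact_force: [-1.1, -0.1, 3.2]
opening: 16.7
finger_force: 30.0
```

Force rose to +3.2 N and z stalled. One more small step to confirm contact.

Call:
jog_arm([
  {"delta_pos": [0.4,0,0.3],"rot": [0,0,0]},
  {"delta_pos": [0,0,0],"rot": [0,0,0]},
  {"delta_pos": [0,0,0],"rot": [0,0,0]},
])

```text
clock: 12.95
position: [550.5, 240.1, 123.4]
tool_rot: [0.397, -0.457, 0.759, 0.238]
contact_force: [-0.2, 0.9, 4.6]
opening: 17.1
finger_force: 30.0
```

Call:
jog_arm([
  {"delta_pos": [0,0,0],"rot": [0,0,0]},
  {"delta_pos": [0,0,0],"rot": [0,0,0]},
])

```text
clock: 13.12
position: [550.5, 240.1, 123.4]
tool_rot: [0.397, -0.457, 0.759, 0.238]
contact_force: [-1.2, 0.0, 5.0]
opening: 17.3
finger_force: 30.0
```

Contact is steady at 5 N, so I open the gripper.

Call:
jog_arm([
  {"delta_pos": [0,0,0],"rot": [0,0,0]},
  {"delta_pos": [0,0,0],"rot": [0,0,0]},
  {"delta_pos": [0,0,0],"rot": [0,0,0]},
  {"delta_pos": [0,0,0],"rot": [0,0,0]},
  {"delta_pos": [0,0,0],"rot": [0,0,0]},
], jaw=1)

```text
clock: 13.53
position: [549.7, 239.5, 121.6]
tool_rot: [0.396, -0.457, 0.76, 0.238]
contact_force: [-0.4, 0.7, -0.4]
opening: 42.3
finger_force: 0.0
```

Call:
jog_arm([
  {"delta_pos": [0,0,0],"rot": [0,0,0]},
  {"delta_pos": [0,0,0],"rot": [0,0,0]},
  {"delta_pos": [0,0,0],"rot": [0,0,0]},
  {"delta_pos": [0,0,0],"rot": [0,0,0]},
  {"delta_pos": [0,0,0],"rot": [0,0,0]},
])

```text
clock: 13.95
position: [549.9, 239.6, 122.1]
tool_rot: [0.396, -0.457, 0.76, 0.238]
contact_force: [-0.2, -0.2, -0.7]
opening: 75.9
finger_force: 0.0
```

```bash
python3 look.py w9; cp pics/w9.png pics/w9v.png
```

```text
[549.92736118 239.55807531 122.11191416] [[-0.268, -0.883, 0.385], [-0.506, 0.469, 0.724], [-0.82, -0.001, -0.573]] [ 0.12  0.37 -0.32 -1.36 -0.76  0.4 ]
blob [ 238  143   28   91 2348]
c [538.1 219.  100.7] u [-0.004 -0.003  1.   ] [538.2 219.1  66.8] [538.  218.9 127.8]
az -142.58608080293715 slope 89.68611273416342
axis [0.    0.005 1.   ] az 87.96 slope 89.73 lo [542.6 226.5  70.1] hi [542.6 226.8 127.1] rms 0.5174345699395816
```

View pics/w9v.png

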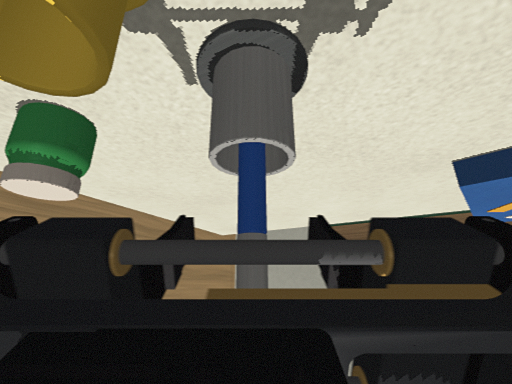

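The wrist view shows the brush standing free and plumb in the steel pot, handle at (251,190), rim at (252,155), with the fingers clear on both sides. I retreat along the tool axis.

Call:
jog_arm([
  {"delta_pos": [0,0,-8],"rot": [0,0,0]},
  {"delta_pos": [0,0,-14],"rot": [0,0,0]},
  {"delta_pos": [0,0,-20],"rot": [0,0,0]},
  {"delta_pos": [0,0,-22],"rot": [0,0,0]},
  {"delta_pos": [0,0,-22],"rot": [0,0,0]},
])

```text
clock: 14.42
position: [515.9, 176.0, 172.4]
tool_rot: [0.396, -0.457, 0.76, 0.238]
contact_force: [1.0, 0.5, -0.1]
opening: 86.8
finger_force: 0.0
```

Call:
jog_arm([
  {"delta_pos": [0,0,-22],"rot": [0,0,0]},
  {"delta_pos": [0,0,-20],"rot": [0,0,0]},
  {"delta_pos": [0,0,-10],"rot": [0,0,0]},
  {"delta_pos": [0,0,0],"rot": [0,0,0]},
  {"delta_pos": [0,0,0],"rot": [0,0,0]},
])

```text
clock: 14.83
position: [496.8, 139.4, 201.7]
tool_rot: [0.397, -0.457, 0.76, 0.237]
contact_force: [-0.5, 0.1, -0.6]
opening: 87.0
finger_force: 0.0
```

```bash
python3 - <<'E'
from rig import bot
from h import *
s=bot.state();print(s['clock'],s['position'],s['contact_force'],s['joints'].round(2))
C=cam(bot,'wrist',s);p,d=bot.capture('wrist');P=cloud(C,d)
H=cv2.cvtColor(p,cv2.COLOR_BGR2HSV)
m=(cv2.inRange(H,(105,150,40),(128,255,255))>0)&(np.hypot(P[...,0]-542,P[...,1]-226)<60)&(P[...,2]>60);X=P[m]
print('blue',m.sum(),X.min(0).round(),X.max(0).round())
t,d=bot.capture('top');Pt=cloud(cam(bot,'top'),d);a0=cv2.imread('pics/top0.png')
for k,(u,v) in{'jar':(148,135),'bottle':(227,133),'cup':(313,128),'orange':(343,235),'yellow':(185,208)}.items():
    print(k,cv2.absdiff(t,a0)[v-25:v+25,u-22:u+22].mean().round(1))
sc=bot.capture('scene')[0]
cv2.imwrite('pics/fin.png',np.hstack([cv2.resize(sc[60:260,130:330],(400,400)),cv2.resize(t[100:300,80:380],(400,267)).copy() if 0 else cv2.resize(p,(400,400))]))
E
```

```text
14.8333 [496.82716637 139.40817835 201.72773006] [-0.48573597  0.12433863 -0.56742779] [-0.05  0.17 -0.37 -1.17 -0.94  0.26]
blue 650 [533. 216.  68.] [547. 228. 127.]
jar 11.7
bottle 10.6
cup 11.9
orange 9.6
yellow 37.8
```

View pics/fin.png

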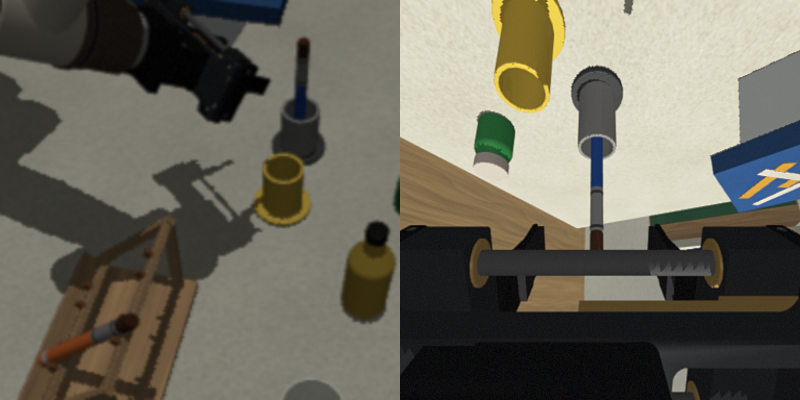

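The final view shows the brush upright in the steel pot at (300,80), orange still on the rack at (90,340), and the bystanders where they were. The gripper is clear, so I hand in.

```bash
python3 -c "
from rig import bot
print(bot.sign_off())"
```

```text
the job is handed in; nothing more can be done
None
```

The blue brush stands upright, bristles up, in the steel pot; I let go only after feeling the pot bottom at about 5 N, the orange brush is still on the rack, the bystanders look unmoved in the last pictures, and I handed in at about 15 s.

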